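# Meter two rollers out of the slide-gate feeder

### The arm

A 6-joint arm with a two-finger parallel gripper is mounted at the origin on the work surface. World frame = base frame: x ahead of the robot, y to its left, z up, the work surface at z = 0. Lengths are in m, angles in rad, forces in N, time in s.
With the tool pointing down it reaches from about 0.375 to 0.975 m from the base axis. Payload 3.8 kg.
Tool frame: the origin (TCP) lies at the very end of the fingers, on their centre line; the grasp point (between the pads) lies 19 mm behind it; z points along the fingers, y is the direction in which the jaws open and shut (so a half turn about z gives the same grasp; the last joint's range is limited). The gripper opens to 85 mm and grips with 20 to 120 N. Pads are 22 mm wide; open, the fingers measure 114 mm over their backs; the gripper's body (76 mm by 85 mm) begins 54 mm behind the grasp point. The pads swing forward as they close: fully open they stand 13 mm farther back than shut.
Start: joints at [1.075, 0.264, 1.604, -0, 1.274, -0.037], TCP at [0.299, 0.605, 0.231] pointing down, gripper open.
Joint ranges: [-2.63, 2.63], [-0.94, 2.18], [0.31, 2.57], [-1.31, 4.45], [0, 2.66], [-2.55, 2.55]. Speed limits (rad/s): [2.57, 2.57, 3.14, 3.14, 3.14, 3.14].

### API

Orientations are given as a rotation vector (axis times angle).
In Python, from workcell import status, read_camera, camera_info, order gives the robot as it stands.
- The arm moves only by the tool move_arm, never from a script. Its argument "deltas" is a list of rows, each a list of 3 entries, a list of its own where there are three numbers: the turn, a rotation vector about the world's x, y, z as a fraction of full scale, then the shift along the world's x, y, z as a fraction of full scale, then the closure, from -1 (fully open) to 1 (shut), so that 0 is half open. A call has 1 to 20 rows; each row is the pose to reach, as a shift and turn from the pose commanded when the call began; what a row does not reach only later rows make up. Full scale, the value 1, is 0.1 m for a shift and pi/2 rad for a turn. A row lasts 1/8 s, in which the tool goes at most 62.5 mm and 10.7 degrees, less where a joint would pass 70% of its speed; a pose out of reach is approached as far as the arm can. A call with a number of a shift or a turn outside -1 to 1 is refused whole. A call with a gripper value outside its range is refused whole. The fingers move at their own pace and stop on an object; "grip_force" is the grip in N (left out, the last holds). Time passes only in rows, so rows that repeat a pose let the fingers close. It gives the time, the measured TCP pose, the force and the opening at its end, in the units of the state.
- status.read_state(): the state, without advancing time (a new reading comes with each control period).
- read_camera(name): name is "scene" or "top"; returns (picture, depth): 420x560x3 uint8, red, green, blue; 420x560 float32, m along the optical axis (not along the pixel's ray), 0 where there is no reading.
- camera_info(name): a dict with "K" (3x3 intrinsics, pixels), "D" ([k1, k2, p1, p2, k3] as OpenCV has them; the pictures are not rectified), "R" (3x3) and "t" (3): a world point X has camera coordinates R X + t. Camera axes: x right, y down, z forward; pixel columns grow to the right and rows downward; lengths in m; the calibration is good to about 2 mm. A picture is of the moment at which its call begins. camera_info takes no time and is no camera call.
- order.finish_job(): hands the job in, once; it reports no verdict.
The state is a dict: "time": time; "q": joint angles; "joint_vel": joint speeds; "joint_torque": joint torques, N m; "tool_pos": TCP position; "tcp_rot": TCP orientation; "wrist_force": force on the tool from outside, world axes, zero at the start; "torque": the same for the moment, N m; "width": opening from 0.0 (shut) to 1.0 (fully open).
Only numpy, scipy, OpenCV 4.12 (cv2) and the standard library are available. Lean on these libraries where they do the work, as an engineer would, in place of code of your own. Each camera call takes 0.05 s, during which the arm holds its last target. There are 200 camera calls.

### The job

On the assembly bench stand two feeders with a slide gate under their slots. Take the one loaded with orange rollers: pull its gate by the yellow grip about half-way open, so that just the two rollers farthest from the grip drop into the blue tray below, then push the gate fully shut again so that the other two stay in their slots. Do not move the gate of the feeder with the black rollers.

Things in the scene. Friction and masses are not known exactly. Their poses are not given: they have to be found in the camera images.
- orange_grip (a point): Yellow post on the near end of the orange feeder's gate, 24 x 24 mm, 66 tall. Point: on its axis, 18 below its top, 48 above the gate plate, 152 above the bench. x axis: level, post towards feeder; y across; z up. Moving it along -x opens the gate, +x shuts it. Starts fully shut at its stop; travel 170; friction 2.5 N, stays where left. Pulled 76 to 100 mm it lets out exactly two rollers (aim at 87).
- orange_roller2_mid (a point): Centre of the second orange roller from the far end: plastic, 26 mm in diameter, 56 long, about 35 g, lying across its slot (y axis = its length) on the gate, 117 above the bench. Four slots, 42 apart, at 87, 129, 171, 213 mm along +x from the shut post; the far ones open first. It has to fall, after the unlisted first one, into the blue tray below (190 x 104, 56 tall, floor 10 above the bench).
- orange_roller3_mid (a point): Centre of the third orange roller from the far end, of the same kind. It and the unlisted fourth, nearest the post, have to stay in their slots. The feeder is fixed: a white slotted box, 178 x 72 mm, open on top, rim up to 155 mm above the bench, on four legs (215 x 125 overall) over its tray. Its near end wall is 61 mm from the axis of the shut post, the legs' crossbar 46 mm.
- black_grip (a point): The same point on the yellow post of the other feeder, which is alike in every way but holds four black rollers. It has to stay where it is. The feeders stand side by side, posts towards the robot, each turned by up to 15 degrees; either may be on the left.
Things that resemble listed ones, but are neither listed nor needed, are in the scene too. Leave any green, pink or turquoise look-alike of the part that bears orange_roller3_mid alone.

How it is judged:
On the way:
1. the gate is pulled open and the second orange roller has dropped below it, the third has not (distance of orange_grip from where it was at the start of the episode above 0.06 m and height (world z) of orange_roller2_mid below 0.08 m and height (world z) of orange_roller3_mid above 0.108 m), for 0.2 s.
At the end, for the whole second after the job is handed in: The orange feeder's gate is shut to within 10 mm, the second orange roller from the far end lies in the tray, the third is still in its slot on the gate, and the black feeder's gate is within 10 mm of where it was (distance of each of orange_grip, black_grip from where it was at the start of the episode below 0.01 m and height (world z) of orange_roller2_mid between 0.012 and 0.08 m and x of orange_roller2_mid in the frame of orange_grip between 0.05 and 0.25 m and y of orange_roller2_mid in the frame of orange_grip between -0.055 and 0.055 m and height (world z) of orange_roller3_mid above 0.108 m and x of orange_roller3_mid in the frame of orange_grip between 0.11 and 0.148 m); the robot touches nothing.
It fails at once if the gate of the black feeder is moved by more than 15 mm (distance of black_grip from where it was at the start of the episode above 0.015 m).
It fails at once if the third orange roller drops out of its slot (height (world z) of orange_roller3_mid below 0.095 m).
It also fails if it takes over 35 s, if anything falls off the work surface, if the arm or the gripper's body presses on something with over 40 N, if the wrist force passes 120 N, or if a joint passes its speed limit or range.

## Working session

There is one attempt and no reset: what is moved stays moved. The work goes in short steps, Python scripts to look and compute and a tool call to move; the robot and the scene stay as the last step left them, time stands still between calls to the robot, and variables do not carry over. Pictures are saved under pics/ and viewed, about 8 in all and at most 12, crops included, and the job is handed in when it is done.

Besides the shell and the picture viewer there is one more tool, called after "Emit:" as name(argument=value, ...) on one line, values as JSON. move_arm: Moves the arm, as the interface text tells. Its arguments: {"type":"object","properties":{"deltas":{"type":"array","items":{"type":"array"}},"grip_force":{"type":"number"}},"required":["deltas"]}

```bash
mkdir -p pics; cat > h.py <<'E'
import numpy as np, cv2
from workcell import status, read_camera, camera_info, order
def snap(n,f):
    p,d=read_camera(n); cv2.imwrite(f'pics/{f}.png',p[:,:,::-1]); np.savez(f'pics/{f}.npz',p=p,d=d); return p,d
def world(n,d):
    c=camera_info(n); K=np.array(c['K']);h,w=d.shape
    uv=np.stack(np.meshgrid(np.arange(w),np.arange(h)),-1).reshape(-1,1,2).astype(float)
    xy=cv2.undistortPoints(uv,K,np.array(c['D'])).reshape(h,w,2)
    P=np.dstack([xy[...,0]*d,xy[...,1]*d,d])
    return (P-np.array(c['t']).ravel())@np.array(c['R'])
E
python3 - <<'E'
from h import *
for n in('top','scene'):
    p,d=snap(n,n+'0'); X=world(n,d)
    hsv=cv2.cvtColor(p,cv2.COLOR_RGB2HSV)
    m=((hsv[...,0]>20)&(hsv[...,0]<35)&(hsv[...,1]>120)&(hsv[...,2]>90)&(d>0)).astype(np.uint8)
    k,l,s,c=cv2.connectedComponentsWithStats(m)
    for i in range(1,k):
        if s[i,4]>25:
            q=X[l==i]; t=q[q[:,2]>q[:,2].max()-.008]; print(n,c[i].round(),s[i,4],q[:,2].max().round(3),t.mean(0).round(4),np.ptp(t,0).round(3))
s=status.read_state(); print(s['time'],s['tool_pos'],s['tcp_rot'])
E
```

```text
top [346. 238.] 213 0.174 [ 0.6128 -0.1504  0.1703] [0.025 0.024 0.008]
top [189. 259.] 172 0.174 [0.5697 0.1323 0.1702] [0.024 0.026 0.008]
scene [355. 167.] 354 0.171 [0.577  0.1314 0.1676] [0.023 0.021 0.008]
scene [214. 189.] 365 0.171 [ 0.6199 -0.1504  0.1677] [0.022 0.022 0.008]
0.1 [0.29863057 0.60460561 0.23007728] [-0.71427362 -3.0587673   0.00310328]
```

View pics/top0.png

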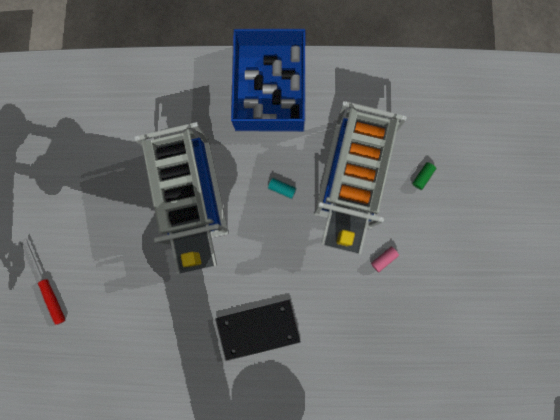

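View pics/scene0.png

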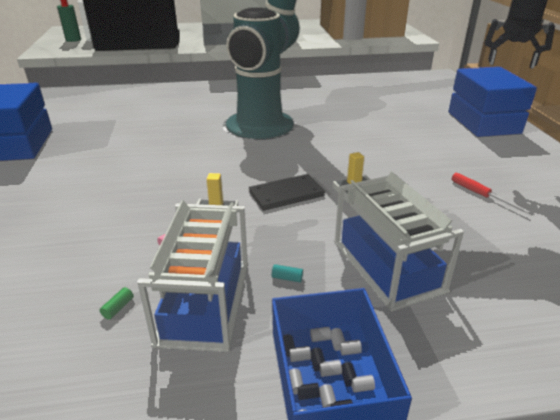

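The top view shows the orange feeder on the right, with its post at about (346,238) and its rollers at (355..370, 195..130). The black feeder is on the left, with its post at (190,259). Next I measure the feeder axis and refine the post position.

```bash
python3 - <<'E'
from h import *
for n in('top','scene'):
    z=np.load(f'pics/{n}0.npz');p,d=z['p'],z['d']; X=world(n,d)
    hsv=cv2.cvtColor(p,cv2.COLOR_RGB2HSV); H=hsv[...,0]
    m=((H>4)&(H<17)&(hsv[...,1]>150)&(hsv[...,2]>90)&(d>0)).astype(np.uint8)
    k,l,s,c=cv2.connectedComponentsWithStats(m)
    C=[]
    for i in range(1,k):
        if s[i,4]>60:
            q=X[l==i]; q=q[q[:,2]>.11]
            if len(q)<20: continue
            print(n,c[i].round(),s[i,4],q.mean(0).round(4)); C.append(q.mean(0))
    C=np.array(C)
    v=np.linalg.svd(C[:,:2]-C[:,:2].mean(0))[2][0]; print('dir',v,np.degrees(np.arctan(v[1]/v[0])))
    m=(H>20)&(H<35)&(hsv[...,1]>120)&(hsv[...,2]>60)&(d>0)&(X[...,1]<0)
    q=X[m]; t=q[q[:,2]>np.median(np.sort(q[:,2])[-60:])-.002]
    r=cv2.minAreaRect((t[:,:2]*1000).astype(np.float32)); print('rect',r,len(t))
    for a in(q.min(0),q.max(0)): print(a.round(4))
    # gate plate
    g=(abs(X[...,2]-.103)<.006)&(abs(X[...,0]-.6)<.06)&(abs(X[...,1]+.15)<.06); print('plate',g.sum(),X[g].mean(0).round(4))
c=camera_info('top'); print(-np.array(c['R']).T@c['t'])
c=camera_info('scene'); print(-np.array(c['R']).T@c['t'])
from PIL import Image
E
python3 - <<'E'
import cv2,numpy as np
a=cv2.imread('pics/top0.png')[90:265,300:440]; b=cv2.imread('pics/scene0.png')[160:340,130:270]
a=cv2.resize(a,None,fx=2.8,fy=2.8,interpolation=2);b=cv2.resize(b,(392,a.shape[0]),interpolation=2)
cv2.imwrite('pics/crop.png',np.hstack([a,b]))
E
```

```text
top [369. 130.] 263 [ 0.8197 -0.1988  0.1293]
top [364. 151.] 269 [ 0.7784 -0.189   0.1293]
top [360. 172.] 277 [ 0.7378 -0.1794  0.1291]
top [354. 194.] 319 [ 0.6961 -0.1696  0.1286]
dir [-0.97326742  0.22967484] -13.277928840082943
rect ((613.8544311523438, -150.60861206054688), (20.641056060791016, 21.506210327148438), 74.47166442871094) 95
[ 0.5997 -0.1721  0.1012]
[ 0.6308 -0.1377  0.1744]
plate 1108 [ 0.6273 -0.1548  0.1047]
scene [194. 251.] 81 [ 0.7807 -0.1884  0.1288]
scene [187. 270.] 193 [ 0.8236 -0.1988  0.1284]
dir [ 0.97186116 -0.23555443] -13.624307030299699
rect ((617.4730224609375, -150.50038146972656), (19.714038848876953, 22.528738021850586), 75.2793960571289) 65
[ 0.6065 -0.1626  0.1148]
[ 0.6306 -0.1396  0.1705]
plate 125 [ 0.6031 -0.1476  0.1035]
[ 0.56780502 -0.04958686  1.06703848]
[ 1.37513626 -0.13867477  0.59502347]
```

View pics/crop.png

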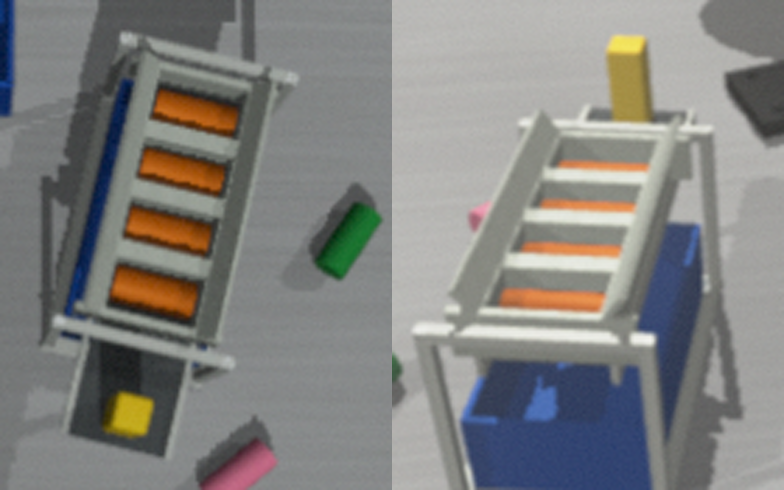

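The orange post is at about (0.614, -0.150), and the feeder's +x axis is (0.973, -0.231). All the checks agree: roller 4 lies 86 mm from the post. I'll grip across the feeder's y axis, which needs a turn of +0.226 rad. First I transit at z = 0.23, above everything.

Emit:
move_arm(deltas=[[[0,0,0.018],[0.02,-0.047,0],-1],[[0,0,0.036],[0.2,-0.47,0.1],-1],[[0,0,0.036],[0.4,-0.94,0.1],-1]], grip_force=60)

```text
time: 0.48
tool_pos: [0.3394, 0.5107, 0.2418]
tcp_rot: [0.623, 3.078, 0.002]
wrist_force: [-0.7, -0.5, 0.1]
width: 0.998
```

Emit:
move_arm(deltas=[[[0,0,0.036],[0.2,-0.47,0],-1],[[0,0,0.036],[0.4,-0.94,0],-1]])

```text
time: 0.72
tool_pos: [0.3793, 0.4153, 0.2412]
tcp_rot: [0.538, 3.095, -0.0]
wrist_force: [0.7, -0.0, 0.3]
width: 0.999
```

Emit:
move_arm(deltas=[[[0,0,0.036],[0.2,-0.47,0],-1],[[0,0,0.036],[0.4,-0.94,0],-1]])

```text
time: 0.98
tool_pos: [0.4193, 0.3213, 0.2413]
tcp_rot: [0.45, 3.109, -0.0]
wrist_force: [0.6, 0.1, -0.4]
width: 1.001
```

Emit:
move_arm(deltas=[[[0,0,0.036],[0.2,-0.47,0],-1],[[0,0,0.036],[0.4,-0.94,0],-1]])

```text
time: 1.23
tool_pos: [0.4592, 0.2273, 0.2413]
tcp_rot: [0.362, 3.12, 0.0]
wrist_force: [-0.4, 0.1, -0.7]
width: 0.999
```

Emit:
move_arm(deltas=[[[0,0,0],[0.2,-0.47,0],-1],[[0,0,0],[0.4,-0.94,0],-1]])

```text
time: 1.48
tool_pos: [0.4991, 0.1333, 0.2413]
tcp_rot: [0.363, 3.12, 0.0]
wrist_force: [0.1, -0.1, -0.1]
width: 0.998
```

Emit:
move_arm(deltas=[[[0,0,0],[0.2,-0.47,0],-1],[[0,0,0],[0.4,-0.94,0],-1]])

```text
time: 1.72
tool_pos: [0.5391, 0.0393, 0.2413]
tcp_rot: [0.363, 3.12, 0.0]
wrist_force: [0.3, 0.9, -0.3]
width: 0.997
```

Emit:
move_arm(deltas=[[[0,0,0],[0.2,-0.47,0],-1],[[0,0,0],[0.4,-0.94,0],-1],[[0,0,0],[0.4,-0.94,0],-1],[[0,0,0],[0.4,-0.94,0],-1]])

```text
time: 2.22
tool_pos: [0.5784, -0.0529, 0.2409]
tcp_rot: [-0.365, -3.119, -0.001]
wrist_force: [0.7, 0.0, 0.5]
width: 0.999
```

Emit:
move_arm(deltas=[[[0,0,0],[0.18,-0.49,0],-1],[[0,0,0],[0.36,-0.97,0],-1],[[0,0,0],[0.36,-0.97,0],-1],[[0,0,0],[0.36,-0.97,-0.15],-1],[[0,0,0],[0.36,-0.97,-0.3],-1],[[0,0,0],[0.36,-0.97,-0.45],-1],[[0,0,0],[0.36,-0.97,-0.45],-1]])

```text
time: 3.1
tool_pos: [0.6132, -0.1486, 0.1935]
tcp_rot: [-0.362, -3.116, -0.001]
wrist_force: [-0.2, -0.3, 0.2]
width: 0.999
```

```bash
python3 - <<'E'
from h import *
a,_=snap('top','t1');b,_=snap('scene','s1')
a=cv2.resize(a[150:290,280:420],(400,400));b=cv2.resize(b[90:230,140:280],(400,400))
cv2.imwrite('pics/c1.png',np.hstack([a,b])[:,:,::-1]); print(status.read_state()['tool_pos'])
E
```

```text
[ 0.61475698 -0.14938546  0.19593387]
```

View pics/c1.png

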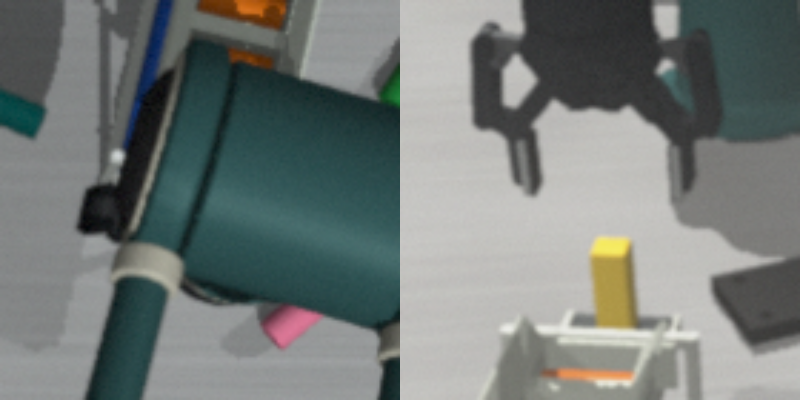

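The jaws straddle the post: fingers at columns 525 and 682, post at 612 in the right-hand crop. I'll descend with 20 N and close.

Emit:
move_arm(deltas=[[[0,0,0],[0,0,-0.16],-1],[[0,0,0],[0,0,-0.32],-1],[[0,0,0],[0,0,-0.48],-1],[[0,0,0],[0,0,-0.62],-1],[[0,0,0],[0,0,-0.62],-1],[[0,0,0],[0,0,-0.62],-1]], grip_force=20)

```text
time: 3.95
tool_pos: [0.6152, -0.1499, 0.1345]
tcp_rot: [0.365, 3.12, -0.0]
wrist_force: [0.4, 0.6, 0.6]
width: 1.003
```

Emit:
move_arm(deltas=[[[0,0,0],[0,0,0],-0.2],[[0,0,0],[0,0,0],0.2],[[0,0,0],[0,0,0],0.4],[[0,0,0],[0,0,0],0.6],[[0,0,0],[0,0,0],0.8],[[0,0,0],[0,0,0],1],[[0,0,0],[0,0,0],1],[[0,0,0],[0,0,0],1]])

```text
time: 4.95
tool_pos: [0.6151, -0.15, 0.1347]
tcp_rot: [0.364, 3.12, -0.0]
wrist_force: [-0.8, -0.3, 4.8]
width: 0.276
```

```bash
python3 - <<'E'
from h import *
b,_=snap('scene','s2')
cv2.imwrite('pics/c2.png',cv2.resize(b[110:300,120:290],(510,570))[:,:,::-1]); s=status.read_state();print(s['time'],s['tool_pos'],s['wrist_force'],s['torque'],s['width'])
E
```

```text
5.0 [ 0.61508291 -0.14997522  0.13470504] [-1.46504419 -0.79631159  3.90910861] [-0.08129654  0.30777017  0.09449797] 0.2757142708577084
```

View pics/c2.png

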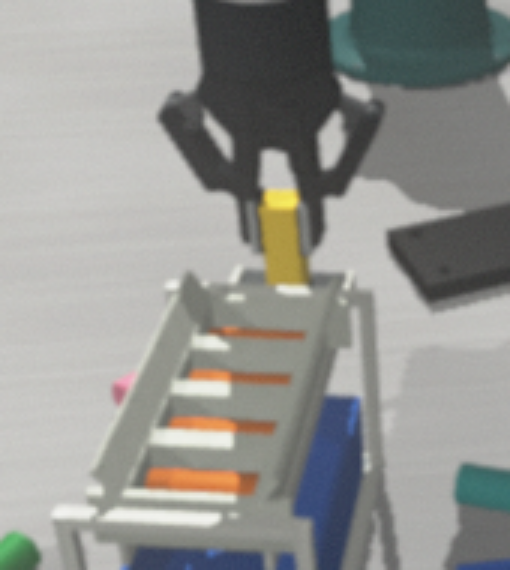

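The post is gripped (opening about 23.5 mm) with low forces. Now I pull it 87 mm along (-0.973, 0.231).

Emit:
move_arm(deltas=[[[0,0,0],[0,0,0],1],[[0,0,0],[-0.05,0.012,0],1],[[0,0,0],[-0.15,0.036,0],1],[[0,0,0],[-0.25,0.06,0],1],[[0,0,0],[-0.35,0.083,0],1],[[0,0,0],[-0.45,0.107,0],1],[[0,0,0],[-0.55,0.131,0],1],[[0,0,0],[-0.65,0.154,0],1],[[0,0,0],[-0.75,0.178,0],1],[[0,0,0],[-0.81,0.192,0],1],[[0,0,0],[-0.847,0.201,0],1],[[0,0,0],[-0.847,0.201,0],1],[[0,0,0],[-0.847,0.201,0],1],[[0,0,0],[-0.847,0.201,0],1],[[0,0,0],[-0.847,0.201,0],1]], grip_force=60)

```text
time: 6.88
tool_pos: [0.5293, -0.1298, 0.1347]
tcp_rot: [-0.364, -3.12, 0.001]
wrist_force: [-1.8, -3.1, 7.4]
width: 0.274
```

```bash
python3 - <<'E'
from h import *
a,_=snap('top','t3');b,d=snap('scene','s3')
a=cv2.resize(a[90:260,290:430],(396,480));b=cv2.resize(b[110:350,110:290],(360,480))
cv2.imwrite('pics/c3.png',np.hstack([a,b])[:,:,::-1]); s=status.read_state();print(s['time'],s['tool_pos'],s['wrist_force'],s['width'])
E
```

```text
6.975 [ 0.52931067 -0.12985825  0.13469217] [-0.90711791 -4.31298115  8.24301153] 0.2716586626261609
```

View pics/c3.png

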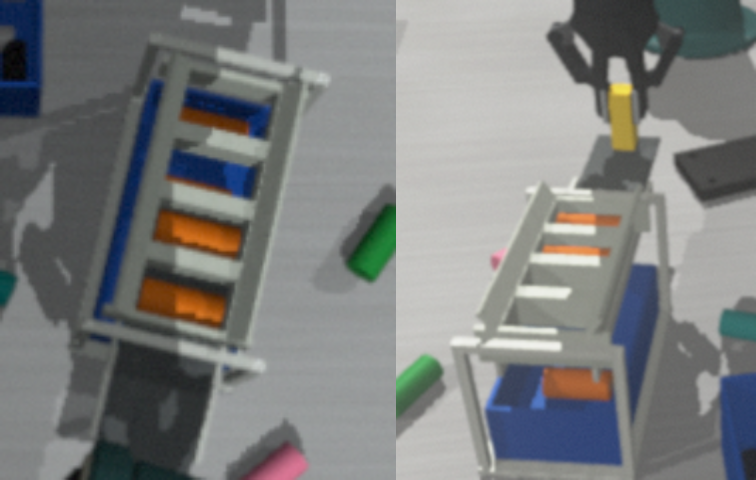

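Both far slots are empty, with rollers visible in the tray below, and the two near rollers are still in place. I'll check the heights of the dropped rollers before shutting.

```bash
python3 - <<'E'
from h import *
u=np.array([.973,-.231]);v=np.array([.231,.973])
for n,f in(('top','t3'),('scene','s3')):
    z=np.load(f'pics/{f}.npz');p,d=z['p'],z['d']; X=world(n,d)
    hsv=cv2.cvtColor(p,cv2.COLOR_RGB2HSV); H=hsv[...,0]
    m=((H>3)&(H<17)&(hsv[...,1]>140)&(hsv[...,2]>50)&(d>0)).astype(np.uint8)
    k,l,s,c=cv2.connectedComponentsWithStats(m)
    for i in range(1,k):
        if s[i,4]>20:
            q=X[l==i]; r=q[:,:2]-[.615,-.150]; print(n,c[i].round(),s[i,4],'z',np.percentile(q[:,2],[5,50,95]).round(3),'x',(r@u).mean().round(3),'y',(r@v).mean().round(3))
E
```

```text
top [365. 132.] 101 z [0.03  0.035 0.037] x 0.231 y -0.001
top [359. 172.] 316 z [0.121 0.129 0.132] x 0.126 y -0.0
top [354. 197.] 346 z [0.107 0.129 0.132] x 0.078 y -0.001
scene [205. 219.] 112 z [0.126 0.128 0.129] x 0.081 y -0.002
scene [199. 235.] 83 z [0.127 0.129 0.13 ] x 0.127 y -0.002
scene [199. 302.] 379 z [0.019 0.03  0.036] x 0.181 y 0.002
```

Both dropped rollers lie on the tray floor (tops at about 0.036), and rollers 3 and 4 are in their slots (tops at 0.129). Now I shut the gate with a 1–2 mm overpress.

Emit:
move_arm(deltas=[[[0,0,0],[0.05,-0.012,0],1],[[0,0,0],[0.15,-0.036,0],1],[[0,0,0],[0.25,-0.06,0],1],[[0,0,0],[0.35,-0.083,0],1],[[0,0,0],[0.45,-0.107,0],1],[[0,0,0],[0.55,-0.131,0],1],[[0,0,0],[0.65,-0.154,0],1],[[0,0,0],[0.74,-0.176,0],1],[[0,0,0],[0.8,-0.19,0],1],[[0,0,0],[0.84,-0.199,0],1],[[0,0,0],[0.86,-0.204,0],1],[[0,0,0],[0.86,-0.204,0],1],[[0,0,0],[0.86,-0.204,0],1]])

```text
time: 8.6
tool_pos: [0.615, -0.1499, 0.1347]
tcp_rot: [-0.364, -3.119, -0.0]
wrist_force: [-1.8, -2.6, 8.8]
width: 0.278
```

Emit:
move_arm(deltas=[[[0,0,0],[0,0,0],0.4],[[0,0,0],[0,0,0],0.2],[[0,0,0],[0,0,0],-0.2],[[0,0,0],[0,0,0],-0.6],[[0,0,0],[0,0,0],-1],[[0,0,0],[0,0,0],-1],[[0,0,0],[0,0,0],-1],[[0,0,0],[0,0,0.2],-1],[[0,0,0],[0,0,0.5],-1],[[0,0,0],[0,0,0.8],-1],[[0,0,0],[0,0,1],-1]])

```text
time: 9.98
tool_pos: [0.6173, -0.1504, 0.2379]
tcp_rot: [0.364, 3.116, -0.001]
wrist_force: [0.2, 0.2, -1.5]
width: 1.0
```

Emit:
move_arm(deltas=[[[0,0,0],[-0.4,0.3,0.1],-1],[[0,0,0],[-0.8,0.6,0.2],-1],[[0,0,0],[-1,0.8,0.2],-1],[[0,0,0],[-1,0.8,0.2],-1],[[0,0,0],[-1,0.8,0.2],-1]])

```text
time: 10.6
tool_pos: [0.5168, -0.0705, 0.2549]
tcp_rot: [0.364, 3.119, -0.001]
wrist_force: [-0.2, -0.4, 0.1]
width: 0.996
```

```bash
python3 - <<'E'
from h import *
u=np.array([.973,-.231]);v=np.array([.231,.973])
out=[]
for n,f in(('top','t4'),('scene','s4')):
    p,d=snap(n,f); X=world(n,d); out.append(p)
    hsv=cv2.cvtColor(p,cv2.COLOR_RGB2HSV); H=hsv[...,0]
    for nm,m in(('or',(H>3)&(H<17)&(hsv[...,1]>140)&(hsv[...,2]>50)),('ye',(H>20)&(H<35)&(hsv[...,1]>120)&(hsv[...,2]>90))):
        k,l,s,c=cv2.connectedComponentsWithStats((m&(d>0)).astype(np.uint8))
        for i in range(1,k):
            if s[i,4]>20:
                q=X[l==i]; r=q[:,:2]-[.615,-.150]; print(n,nm,c[i].round(),s[i,4],'z',np.percentile(q[:,2],[5,50,95]).round(3),'x',(r@u).mean().round(3),'y',(r@v).mean().round(3))
                if nm=='ye':
                    t=q[q[:,2]>q[:,2].max()-.008]; print('  top',t.mean(0).round(4))
a=cv2.resize(out[0][90:260,290:430],(396,480));b=cv2.resize(out[1][110:350,110:290],(360,480))
cv2.imwrite('pics/c4.png',np.hstack([a,b])[:,:,::-1]); s=status.read_state();print(s['time'],s['tool_pos'],s['wrist_force'])
E
```

```text
top or [360. 172.] 358 z [0.123 0.128 0.132] x 0.127 y -0.001
top or [355. 193.] 393 z [0.12  0.128 0.132] x 0.085 y -0.001
top ye [346. 238.] 215 z [0.105 0.17  0.173] x -0.003 y -0.002
  top [ 0.6129 -0.1503  0.1703]
top ye [190. 259.] 223 z [0.127 0.17  0.173] x -0.108 y 0.262
  top [0.5697 0.1329 0.1704]
scene or [205. 221.] 32 z [0.128 0.129 0.13 ] x 0.086 y -0.0
scene or [201. 235.] 43 z [0.128 0.129 0.13 ] x 0.129 y 0.002
scene or [199. 302.] 372 z [0.02  0.03  0.036] x 0.181 y 0.002
scene ye [355. 167.] 359 z [0.116 0.145 0.17 ] x -0.1 y 0.265
  top [0.5768 0.1315 0.1676]
scene ye [214. 189.] 365 z [0.118 0.147 0.169] x 0.008 y 0.001
  top [ 0.6192 -0.1503  0.1679]
10.7 [ 0.51694875 -0.07070704  0.25437457] [-0.35000563 -0.56596721 -0.47890104]
```

View pics/c4.png

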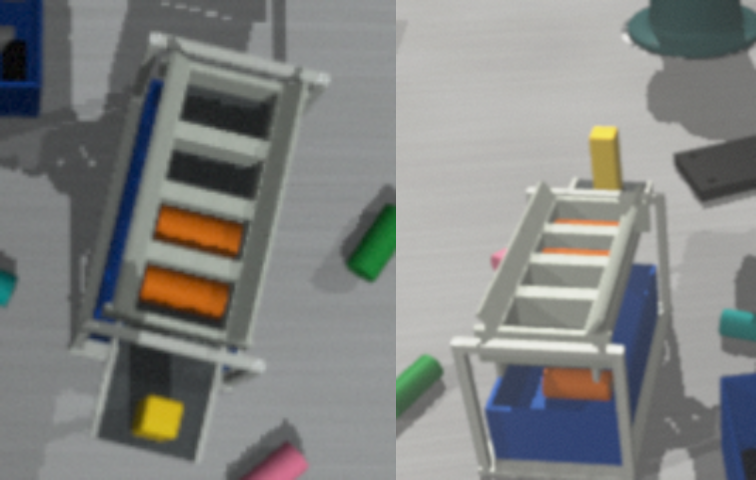

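The gate is shut and both posts are within 1 mm of where they started. Two rollers are still in their slots and two are in the tray, and the gripper is clear. I'm handing the job in.

```bash
python3 -c "
from workcell import order;print(order.finish_job())"
```

```text
the job is handed in; nothing more can be done
None
```

The job is done and handed in at about 10.7 s on the robot's clock. I gripped the orange feeder's post across its sides and pulled the gate about 88 mm, which dropped the two far rollers. Then I pushed the gate back to its starting position, released the post and moved clear.

The last checks:
- **Gate positions:** both yellow posts measured within about 1 mm of their starting points, so the orange gate is shut and the black gate has not moved.
- **Rollers 3 and 4:** both are still in their slots, with their tops at 0.129 m, at 127 and 85 mm from the post.
- **Dropped rollers:** while the gate was open, both were seen on the tray floor, with tops at about 0.036 m, at 181 and 231 mm from the post. After shutting, only the one at 181 mm could still be seen.

The two cameras disagreed by about 6 mm on the post's absolute x position, because each sees different faces of the post. This did not affect the before-and-after comparison, and no check failed.

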